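Wind the kiln-room bell timer with its key

ROBOT

A 6-joint arm with a two-finger parallel gripper is mounted at the origin on the work surface. World frame = base frame: x ahead of the robot, y to its left, z up, the work surface at z = 0. Lengths are in m, angles in rad, forces in N, time in s.
With the tool pointing down it reaches from about 0.2 to 0.875 m from the base axis. Payload 3.4 kg.
Tool frame: the origin (TCP) lies midway between the tips of the shut fingers; the grasp point (between the pads) lies 19 mm behind it; z points along the fingers, y is the line along which they close (so a half turn about z gives the same grasp; the last joint's range is limited). The gripper opens to 94 mm and grips with 3 to 60 N. Pads are 16 mm wide; open, the fingers measure 119 mm over their backs; the gripper's body (75 mm by 177 mm) begins 78 mm behind the grasp point.
Start: joints at [0.998, 0.276, 1.505, -0, 1.361, -0.121], TCP at [0.251, 0.517, 0.205] pointing down, gripper open.
Joint ranges: [-2.89, 2.89], [-0.75, 2.08], [0.22, 2.7], [-1.18, 4.32], [0.11, 2.71], [-2.7, 2.7]. Speed limits (rad/s): [2.57, 2.57, 3.14, 3.14, 3.14, 3.14].

INTERFACE

Orientations are given as a rotation vector (axis times angle).
In Python, from rig import robot gives the robot as it stands. Calls block until the motion is done:
- robot.reach(position, orientation): joint-space move of the TCP to a pose.
- robot.move_straight(position, frame=None, v=0.15): straight line of the TCP; frame=None keeps the orientation; v is the mean speed in m/s.
- robot.move_j(angles): joint-space move.
- robot.gripper_to(opening, strength=None): opening from 0.0 (shut) to 1.0 (fully open); strength is the grip in N (None keeps the last); returns when the fingers have stopped.
- robot.sleep(seconds).
- robot.solve_ik(position, orientation): joint angles nearest the present ones, or None.
- robot.read_state(): the state.
- robot.grab_frame(name): name is "scene" or "top" or "wrist"; returns the picture (420x560x3 uint8, red, green, blue); there is no depth.
- robot.get_calibration(name): a dict with "camera_matrix" (3x3 intrinsics, pixels), "distortion" ([k1, k2, p1, p2, k3] as OpenCV has them; the pictures are not rectified), "xyz" and "orientation" of the camera in the world. Camera axes: x right, y down, z forward; pixel columns grow to the right and rows downward; lengths in m; the calibration is good to about 2 mm. A picture is of the moment at which its call begins: read the wrist's pose just before it. get_calibration takes no time and is no camera call; for the wrist camera it gives the pose at the moment of the call.
A pose or a line that the arm cannot do raises robot.IKError and nothing moves.
- robot.job_done(): hands the job in; it is judged then, once.
The state is a dict: "t": time; "q": joint angles; "dq": joint speeds; "joint_torque": joint torques, N m; "position": TCP position; "orientation": TCP orientation; "wrist_force": force on the tool from outside, world axes, zero at the start; "wrist_torque": the same for the moment, N m; "finger_gap": opening from 0.0 (shut) to 1.0 (fully open); "grasp_force": force on a finger pad.
Only numpy, scipy, OpenCV 4.12 (cv2) and the standard library are available. Lean on these libraries where they do the work, as an engineer would, in place of code of your own. Each camera call takes 0.05 s, during which the arm holds its last target. There are 200 camera calls.

TASK

Put the loose red key on the brass tongue of the bench timer, feeling for it gently until the key is fully down on the dial. With the key, wind the dial clockwise past the red 60-minute mark, then turn it back to 45 minutes (the green mark, within a minute) and let go, leaving the key seated upright on the timer. Do not force anything, keep the fingers off the timer itself, and leave the other things on the bench where they are.

Things in the scene. Friction and masses are not known exactly. Their poses are not given: they have to be found in the camera images.
- key: Loose tee key, 0.08 to 0.16 kg, starts standing on the bench. Origin: centre of its underside; z up, x along the bar (half a turn makes no difference). Its foot is a brass shoe 44 (x) x 24 (y) x 18 mm high. The underside has one blind slot, 32.5 (x) x 12.5 (y) mm, 14 mm deep, its edges barely chamfered.
- key_grip (a point): Middle of the key's red grip bar, 33 mm above the underside, axes as the key's. The bar is 60 (x) x 16 (y) mm and reaches from 18 to 48 mm above the underside: grip it across its 16 mm, fingertips just above the shoe.
- timer: Grey steel timer box, fixed to the bench, 160 x 160 mm, 70 mm high; origin at the centre of its underside, z up. On its top a white scale with a mark every 5 minutes, read by the white pointer on the black dial: wide black mark = 0, green = 45, red = 60 (the top mark). Dial and tongue are damaged above 30 N from the key.
- dial_centre (a point): Point on the dial's axis, on the upper face of the black dial (84 mm across, 6 mm thick; face 76 mm above the bench). It turns with the dial: z up, x along the dial's white pointer and along the brass tongue standing on it. A seated key has its underside on this face. Seated, the slot has 1.2 mm (x) and 2.2 mm (y) of play each way, so the dial lags the key by up to 0.15 rad each way.
- tongue_height (a point): Point on the dial's axis 12 mm above its face, at the height of the tongue's top. The tongue is 30 (x) x 8 (y) mm and floats: always on the dial's x line, its middle up to 12 mm to either side of the axis along x. That offset is not measured: feel for it along x. It moves only if pushed with over 8 N along x. The key then circles the dial's axis at that offset.
- dial (a joint): Angle of the timer dial in rad: 0.07 rad per minute, growing clockwise seen from above; 0 = 0 min, 3.15 = 45 min (green), 4.20 = 60 min (red top mark); hard stop at 4.48 (64 min). Starts between 43 and 52 min. Turning takes about 0.14 N m up and 0.06 N m down; it stays where it is left.
- stamp: Bystander: small wooden printing block, 32 x 32 x 30 mm, standing between the key's and the timer's places; origin at the centre of its underside
- knife: Bystander: flat wooden modelling knife lying on the bench, 155 mm long along its x, up to 18 mm wide and 8 mm high; origin at the centre of its underside
- roller: Bystander: carved wooden disc lying flat, 80 mm across, 24 mm high; origin at the centre of its underside
- vase: Bystander: unfired clay vase, 136 mm across at its belly, 180 mm high, on a sheet of cardboard at the back; origin at the centre of its underside
- glaze_bowl: Bystander: small terracotta bowl, 90 mm across, 40 mm high; origin at the centre of its underside
- tool_cup: Bystander: black clay cup, 70 mm across, 90 mm high; origin at the centre of its underside
- slip_jar: Bystander: white lidded jar, 64 mm across, 100 mm high; origin at the centre of its underside
There are look-alikes about, which are no part of the job. What is meant by the key is not white, and is the smaller of those in its own colour. There is more than one size of the timer; the one meant has the size given above.

How it is judged:
By the outcome, as a careful person would: the job done as asked, in the order asked, and still so for the second after the job is handed in, with the robot touching nothing.
It also fails if it takes over 69 s, if anything falls off the work surface, if the arm or the gripper's body presses on something with over 40 N, if the wrist force passes 120 N, or if a joint passes its speed limit or range.

## Working session

There is one attempt and no reset: what is moved stays moved. The work goes in short steps, each a Python script; the robot and the scene stay as the last script left them, time stands still between calls to the robot, and variables do not carry over. Pictures are saved under pics/ and viewed, at most 14 in all, crops included, and the job is handed in when it is done.

```bash
mkdir -p pics; ls
python3 - <<'E'
from rig import robot
import cv2,numpy as np
s=robot.read_state();print(s['t'],s['position'],s['orientation'],s['finger_gap'])
for n in ("scene","top","wrist"):
    c=robot.get_calibration(n);print(n,np.round(c['camera_matrix'],1).tolist(),c['distortion'],c['xyz'],c['orientation'])
    im=robot.grab_frame(n);cv2.imwrite(f'pics/{n}0.png',im[:,:,::-1])
E
```

```text
pics
0.0 [0.25073608 0.51682328 0.20463845] [-7.03543138e-01 -3.06117952e+00  2.63112227e-03] 1.001748993771661
scene [[380.5, 0.0, 282.6], [0.0, 380.5, 216.5], [0.0, 0.0, 1.0]] [-0.01892323  0.          0.          0.          0.        ] [ 1.02977386 -0.37308844  0.75860144] [-2.1979157  -1.07496787  0.41905581]
top [[487.7, 0.0, 281.7], [0.0, 487.7, 211.0], [0.0, 0.0, 1.0]] [-0.06325876  0.          0.          0.          0.        ] [ 0.40790598 -0.00488597  1.41934413] [-2.16268059  2.16826383 -0.08693399]
wrist [[364.7, 0.0, 280.6], [0.0, 364.7, 211.4], [0.0, 0.0, 1.0]] [-0.05106618  0.          0.          0.          0.        ] [0.18814753 0.54780287 0.38525852] [2.47891226 1.55217223 0.19203331]
```

View pics/top0.png

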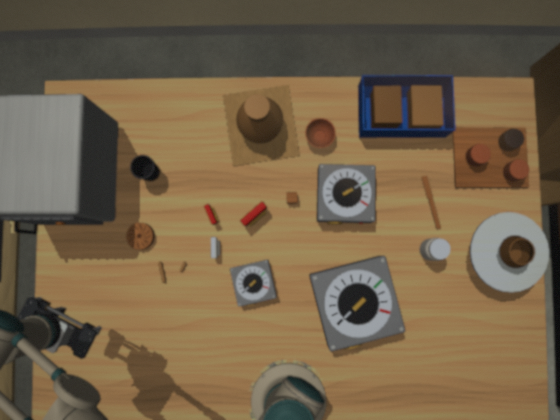

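View pics/scene0.png

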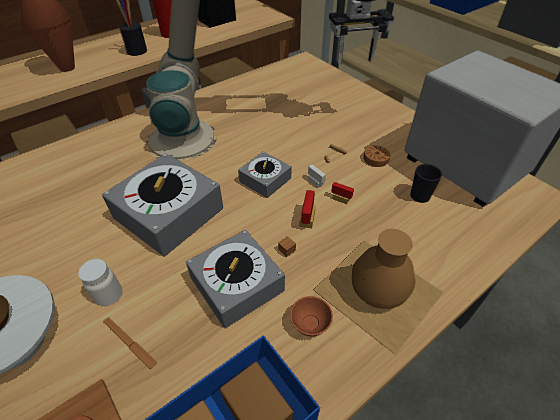

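Top view: timer meant (160 mm ≈ 58 px) is at (346,193), and the small red key at (211,214). The larger red key is at (253,214), and the stamp at (292,198). In the scene view, the same key is at (342,191), and the timer dial at (235,263).

```bash
cat > h.py <<'E'
from rig import robot
import cv2,numpy as np
from scipy.spatial.transform import Rotation as R
def cal(n):
    c=robot.get_calibration(n);return dict(K=np.array(c['camera_matrix']),d=np.array(c['distortion']),o=np.array(c['xyz']),R=R.from_rotvec(c['orientation']).as_matrix())
def rays(c,px):
    p=cv2.undistortPoints(np.array(px,float).reshape(-1,1,2),c['K'],c['d']).reshape(-1,2)
    r=np.c_[p,np.ones(len(p))]@c['R'].T
    return r/np.linalg.norm(r,axis=1)[:,None]
def plane(c,px,z):
    r=rays(c,px);return c['o']+r*((z-c['o'][2])/r[:,2])[:,None]
def tri(views):  # [(cal,px)]
    A=np.zeros((3,3));b=np.zeros(3);L=[]
    for c,p in views:
        r=rays(c,[p])[0];M=np.eye(3)-np.outer(r,r);A+=M;b+=M@c['o'];L.append((M,c['o']))
    x=np.linalg.solve(A,b);return x,[np.linalg.norm(M@(x-o)) for M,o in L]
def red(im):
    h=cv2.cvtColor(im,cv2.COLOR_RGB2HSV);return ((((h[...,0]<6)|(h[...,0]>174))&(h[...,1]>190)&(h[...,2]>70))*255).astype(np.uint8)
def comps(m,amin=20):
    n,l,s,c=cv2.connectedComponentsWithStats(m)
    return [(s[i,4],c[i],l==i) for i in range(1,n) if s[i,4]>=amin]
def axis(mask):
    (c,wh,a)=cv2.minAreaRect(np.argwhere(mask)[:,::-1].astype(np.float32));return c,wh,a
def grab(n):
    c=cal(n);im=robot.grab_frame(n);return c,im
def save(n,im,box=None,k=1):
    if box: im=im[box[1]:box[3],box[0]:box[2]]
    cv2.imwrite('pics/'+n+'.png',cv2.resize(im[:,:,::-1],None,fx=k,fy=k,interpolation=cv2.INTER_CUBIC))
def down(yaw):  # tool z down, tool x at world angle yaw
    x=np.array([np.cos(yaw),np.sin(yaw),0]);z=np.array([0,0,-1.]);return R.from_matrix(np.c_[x,np.cross(z,x),z]).as_rotvec()
E
python3 - <<'E'
from h import *
T=cv2.imread('pics/top0.png')[:,:,::-1];S=cv2.imread('pics/scene0.png')[:,:,::-1]
ct,cs=cal('top'),cal('scene')
for n,im in(('top',T),('scene',S)):
    for a,c,m in comps(red(im)):print(n,a,c.round(1),axis(m))
def dark(im,x,y):
    m=((im.max(2)<45)*255).astype(np.uint8); m=cv2.morphologyEx(m,cv2.MORPH_CLOSE,np.ones((7,7)))
    l=[(a,c,k) for a,c,k in comps(m,150) if abs(c-[x,y]).max()<20]
    for a,c,k in l:
        h=cv2.convexHull(np.argwhere(k)[:,::-1].astype(np.float32)); print('dial',a,c,cv2.fitEllipse(h))
    return cv2.fitEllipse(h)[0]
a=dark(T,346,193);b=dark(S,235,263)
print(tri([(ct,a),(cs,b)]))
print(plane(ct,[a],.076),plane(cs,[b],.076))
print(plane(ct,[(211,214),(292,198),(253,214)],.03))
print(tri([(ct,(211,214)),(cs,(342,191))]))
s=robot.read_state();c=cal('wrist');Rt=R.from_rotvec(s['orientation']).as_matrix()
print('cam in tool',Rt.T@(c['o']-s['position']),(Rt.T@c['R']).round(3).tolist())
E
```

```text
top 173 [253.1 214. ] ((253.27349853515625, 213.8039093017578), (6.6153178215026855, 27.576213836669922), 48.01278305053711)
top 71 [210.4 214. ] ((210.30001831054688, 214.1000213623047), (18.335756301879883, 4.0249223709106445), 63.43495178222656)
scene 238 [166.   13.1] ((165.0, 17.5), (35.0, 10.0), 90.0)
scene 98 [343.8 187.4] ((343.76922607421875, 187.34613037109375), (22.742708206176758, 8.043152809143066), 33.690067291259766)
scene 270 [307.7 206. ] ((307.4324035644531, 206.40538024902344), (9.535140991210938, 33.208595275878906), 9.462322235107422)
dial 312 [344.43589744 196.03525641] ((345.0733947753906, 195.29812622070312), (17.801292419433594, 26.19838523864746), 116.85511016845703)
dial 1249 [236.30664532 267.30664532] ((235.84597778320312, 269.0502624511719), (38.362060546875, 51.8787727355957), 66.45344543457031)
(array([ 0.58290544, -0.16169289,  0.05506097]), [np.float64(0.0015494039781256902), np.float64(0.00154940397812571)])
[[ 0.57949363 -0.16062951  0.076     ]] [[ 0.59696653 -0.16668612  0.076     ]]
[[ 0.53274056  0.21892958  0.03      ]
 [ 0.57808809 -0.01368563  0.03      ]
 [ 0.53236268  0.09814901  0.03      ]]
(array([0.53227852, 0.21823958, 0.03253398]), [np.float64(0.0003606328938060304), np.float64(0.0003606328938059662)])
cam in tool [ 0.06986706  0.00018914 -0.18052021] [[-0.0, -0.969, -0.246], [1.0, -0.0, 0.0], [-0.0, -0.246, 0.969]]
```

Run:
```python
from h import *
robot.move_straight([.30,.35,.28],v=.3)
D=np.array([.585,-.161])
for i,(dx,dy) in enumerate([(.05,0.03),(-.04,-.03)]):
    q=robot.solve_ik([D[0]+dx,D[1]+dy,.23],down(0.)); print(np.round(q,2))
    robot.reach([D[0]+dx,D[1]+dy,.23],down(0.)); robot.sleep(.3)
    c,im=grab('wrist'); np.savez(f'w{i}.npz',im=im,**c); save(f'w{i}',im)
    print(robot.read_state()['t'],robot.read_state()['position'])
```

```text
[-0.31  0.38  1.29 -0.    1.47  1.26]
3.3917 [ 0.63501175 -0.13060587  0.23022117]
[-0.46  0.27  1.46 -0.    1.42  1.11]
4.25 [ 0.54568027 -0.1904837   0.22971721]
```

View pics/w1.png

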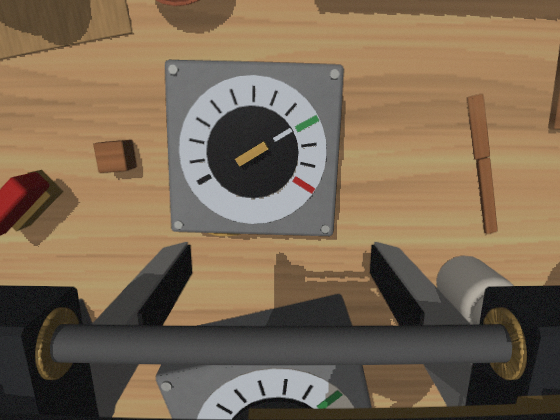

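The wrist view shows the dial centred near (252,151). The tongue is at (252,153), the pointer runs (273,139)-(292,129) to just short of the green mark (307,124), and the red mark is at (303,185).

```bash
cat >> h.py <<'E'
def timer(c,im,guess,z=.076):
    h=cv2.cvtColor(im,cv2.COLOR_RGB2HSV); roi=np.zeros(im.shape[:2],np.uint8)
    g=cv2.projectPoints(np.array([[*guess,z]]),cv2.Rodrigues(c['R'].T)[0],-c['R'].T@c['o'],c['K'],c['d'])[0].ravel()
    cv2.circle(roi,(int(g[0]),int(g[1])),60,255,-1)
    m=((h[...,2]<70)*255).astype(np.uint8)&roi
    a,cc,k=max(comps(m),key=lambda t:t[0])
    hull=cv2.convexHull(np.argwhere(k)[:,::-1].astype(np.float32))
    e=cv2.fitEllipse(hull)
    disc=np.zeros_like(roi);cv2.ellipse(disc,(e[0],(e[1][0]*.94,e[1][1]*.94),e[2]),255,-1)
    yel=((h[...,0]>10)&(h[...,0]<32)&(h[...,1]>90)&(h[...,2]>90)*1&(disc>0)).astype(np.uint8)*255
    wh=((h[...,1]<60)&(h[...,2]>130)&(disc>0)).astype(np.uint8)*255
    return e,max(comps(yel),key=lambda t:t[0]),max(comps(wh,8),key=lambda t:t[0])
E
python3 - <<'E'
from h import *
V=[]
for i in(0,1):
    f=np.load(f'w{i}.npz');c={k:f[k] for k in('K','d','o','R')}
    e,y,w=timer(c,f['im'],(.585,-.161)); rect=axis(y[2])
    print(e,y[0],y[1],w[0],w[1],rect)
    P=plane(c,[e[0]],.076)[0];Y=plane(c,[rect[0]],.088)[0];W=plane(c,[w[1]],.076)[0]
    b=cv2.boxPoints(rect);B=plane(c,b,.088);n=[np.linalg.norm(B[0]-B[1]),np.linalg.norm(B[1]-B[2])]
    s=B[1]-B[0] if n[0]>n[1] else B[2]-B[1]
    print('dial',P,'diam',[np.linalg.norm(np.subtract(*plane(c,[np.add(e[0],(r,0)),np.subtract(e[0],(r,0))],.076))) for r in (np.array(e[1])/2)],'tongue',Y,n,'yaw',np.degrees(np.arctan2(s[1],s[0])),'ptr',W,np.degrees(np.arctan2(*(W-P)[1::-1])))
    h=cv2.cvtColor(f['im'],cv2.COLOR_RGB2HSV);m=((h[...,0]>50)&(h[...,0]<80)&(h[...,1]>90)&(h[...,2]>50)).astype(np.uint8)*255
    for nm,mm in(('green',m),('red',red(f['im']))):
        for a,cc,k in comps(mm):
            Q=plane(c,[cc],.070)[0]
            if np.linalg.norm(Q-P)<.09:print(nm,a,Q,np.degrees(np.arctan2(*(Q-P)[1::-1])))
    V.append((c,e[0],rect[0],w[1]))
for j in(1,2,3):print(tri([(v[0],v[j]) for v in V]))
E
```

```text
((315.29901123046875, 243.75363159179688), (81.4992446899414, 85.3110122680664), 76.65540313720703) 284 [316.90492958 249.35915493] 67 [344.23880597 230.01492537] ((316.7405700683594, 249.03305053710938), (9.712858200073242, 31.761045455932617), 60.945396423339844)
dial [ 0.59024638 -0.16429325  0.076     ] diam [np.float64(0.0790982121512202), np.float64(0.08280294341308397)] tongue [ 0.58919597 -0.16456936  0.088     ] [np.float64(0.029802757199006318), np.float64(0.009583662320952648)] yaw -59.27228638640799 ptr [ 0.60415354 -0.19178599  0.076     ] -63.16750036923961
green 120 [ 0.61384184 -0.21471769  0.07      ] -64.92336017127457
red 45 [ 0.5588296  -0.21034923  0.07      ] -124.29959189193531
((252.15887451171875, 151.4971160888672), (90.40416717529297, 91.9189682006836), 143.0096435546875) 306 [251.16666667 153.44771242] 71 [281.42253521 134.71830986] ((251.07350158691406, 153.45587158203125), (9.089425086975098, 33.61372375488281), 59.036251068115234)
dial [ 0.58955002 -0.16471781  0.076     ] diam [np.float64(0.08229501947807646), np.float64(0.08367611613241524)] tongue [ 0.58885287 -0.16466798  0.088     ] [np.float64(0.029621520922579272), np.float64(0.007839223671755229)] yaw -59.562595357871324 ptr [ 0.604552   -0.19129657  0.076     ] -60.55809787260321
green 144 [ 0.61480239 -0.21435883  0.07      ] -63.03757460112113
red 38 [ 0.55686514 -0.21527169  0.07      ] -122.88410611102702
(array([ 0.58934567, -0.16453494,  0.07344447]), [np.float64(1.8705654021608793e-05), np.float64(1.8705654021700937e-05)])
(array([ 0.58879315, -0.16463166,  0.08698435]), [np.float64(5.4839364744930644e-05), np.float64(5.483936474486602e-05)])
(array([ 0.6046766 , -0.19136852,  0.07787451]), [np.float64(9.109846247689916e-05), np.float64(9.109846247691511e-05)])
```

```bash
cat >> h.py <<'E'
def marks(c,im,P,zs=.070):
    """fit scale centre and yaw of the green mark from mark centroids at dial scale plane"""
    from scipy.optimize import least_squares
    h=cv2.cvtColor(im,cv2.COLOR_RGB2HSV)
    yy,xx=np.mgrid[:420,:560]; X=plane(c,np.c_[xx.ravel(),yy.ravel()],zs)
    r=np.hypot(*(X[:,:2]-P[:2]).T).reshape(420,560)
    white=(h[...,1]<60)&(h[...,2]>120)
    m=((~white)&(r>.046)&(r<.062)).astype(np.uint8)*255
    out=[]
    for a,cc,k in comps(m,8):
        if a>250: continue
        Q=plane(c,[cc],zs)[0][:2]; hs=np.median(h[k],axis=0); n='k'
        if hs[1]>90: n='g' if 45<hs[0]<85 else 'r'
        out.append((n,a,Q))
    g=[o for o in out if o[0]=='g'][0][2]; y0=np.arctan2(*(g-P[:2])[::-1])
    Qs=np.array([o[2] for o in out])
    def f(p):
        d=Qs-p[:2];t=p[2]-np.arctan2(d[:,1],d[:,0]); return .055*((t+.175)%.35-.175)
    s=least_squares(f,[*P[:2],y0],loss='soft_l1',f_scale=.001)
    return s.x,len(out),[(n,int(a)) for n,a,_ in out],np.abs(s.fun).max()
E
python3 - <<'E'
from h import *
for i in(0,1):
    f=np.load(f'w{i}.npz');c={k:f[k] for k in('K','d','o','R')};im=f['im']
    e,y,w=timer(c,im,(.589,-.1645)); W=plane(c,[w[1]],.076)[0]
    for a in (.068,.070): 
        p,n,l,r=marks(c,im,np.array([.5895,-.1645]),a); print(p[:2],'green yaw',np.degrees(p[2]),n,l,r,'ptr yaw',np.degrees(np.arctan2(*(W[:2]-p[:2])[::-1])))
E
```

```text
[ 0.58680239 -0.16477241] green yaw -62.14992730273781 15 [('k', 39), ('k', 29), ('k', 33), ('k', 33), ('k', 34), ('k', 34), ('g', 98), ('k', 37), ('k', 38), ('k', 135), ('k', 44), ('k', 79), ('r', 83), ('k', 14), ('k', 9)] 0.0028836216109005054 ptr yaw -57.28688717321368
[ 0.58763245 -0.16495746] green yaw -61.903088107027344 13 [('k', 39), ('k', 31), ('k', 35), ('k', 33), ('k', 36), ('k', 34), ('g', 100), ('k', 38), ('k', 38), ('k', 156), ('k', 43), ('k', 79), ('r', 89)] 0.002107976102575009 ptr yaw -58.37512219083648
[ 0.58809781 -0.1640329 ] green yaw -62.15653985015267 13 [('k', 40), ('k', 40), ('k', 40), ('k', 36), ('k', 39), ('k', 40), ('g', 120), ('k', 43), ('k', 49), ('k', 42), ('k', 43), ('k', 83), ('r', 112)] 0.00015014137721648695 ptr yaw -58.88815489139756
[ 0.58826816 -0.16419408] green yaw -62.154313888390725 13 [('k', 40), ('k', 39), ('k', 39), ('k', 35), ('k', 39), ('k', 39), ('g', 121), ('k', 43), ('k', 48), ('k', 41), ('k', 43), ('k', 83), ('r', 112)] 0.00015379761921707175 ptr yaw -59.00152845750974
```

Heights check out (dial 73–78 mm, tongue 87 mm). The dial is at about 43.4 min, yaw -59.3°. Now a close look at the key.

Run:
```python
from h import *
K=np.array([.532,.218]);yaw=np.radians(26.6);x=np.array([np.cos(yaw),np.sin(yaw)])
robot.move_straight([.53,-.05,.24],v=.3)
V=[]
for i,d in enumerate([(.035,-.03),(-.015,.03)]):
    p=K+x*d[0]+np.array([-x[1],x[0]])*d[1]
    robot.reach([*p,.19],down(yaw)); robot.sleep(.3)
    c,im=grab('wrist'); np.savez(f'k{i}.npz',im=im,**c)
    if i: save('k1',im)
    l=[(a,cc,k) for a,cc,k in comps(red(im),60) if np.linalg.norm(plane(c,[cc],.04)[0][:2]-K)<.04]
    a,cc,k=max(l,key=lambda t:t[0]); rect=axis(k);B=plane(c,cv2.boxPoints(rect),.048)
    n=[np.linalg.norm(B[0]-B[1]),np.linalg.norm(B[1]-B[2])];s=B[1]-B[0] if n[0]>n[1] else B[2]-B[1]
    print(a,rect,'c@48',B.mean(0),n,'yaw',np.degrees(np.arctan2(s[1],s[0]))); V.append((c,rect[0]))
print(tri(V)); print(robot.read_state()['t'])
```

```text
605 ((243.47979736328125, 232.58551025390625), (15.473563194274902, 64.9614028930664), 1.9749339818954468) c@48 [0.53454174 0.22224622 0.048     ] [np.float64(0.06319688355548612), np.float64(0.014030370328957478)] yaw 22.842294535307275
652 ((308.8769226074219, 182.42831420898438), (17.34767723083496, 66.609130859375), 3.6522226333618164) c@48 [0.53247211 0.22182079 0.048     ] [np.float64(0.06020312494550923), np.float64(0.015213873530961505)] yaw 23.64246678204496
(array([0.53247945, 0.22160619, 0.04056755]), [np.float64(0.0006512931965656017), np.float64(0.0006512931965655718)])
7.0167
```

View pics/k1.png

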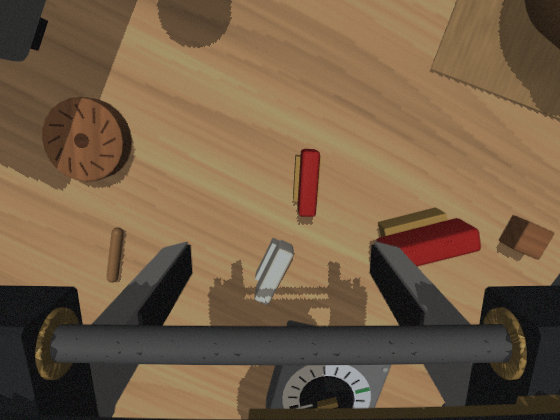

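The wrist view shows the small red key upright at (309,182), clear of its neighbours. The white key is at (275,270) and the larger red one at (430,240). Triangulated middle is (0.5325, 0.2218), yaw 23.3°. Grasping it now.

Run:
```python
from h import *
yaw=np.radians(23.3);K=[.5325,.2218]
robot.gripper_to(.45)
robot.reach([*K,.12],down(yaw)); robot.move_straight([*K,.0215],v=.08)
s=robot.read_state();print(s['position'],s['wrist_force'])
robot.gripper_to(0.,strength=50); s=robot.read_state();print('gap',s['finger_gap']*94,s['grasp_force'],s['wrist_force'])
robot.move_straight([*K,.06],v=.06); robot.move_straight([*K,.2],v=.2)
robot.sleep(.2);s=robot.read_state();print(s['t'],'gap',s['finger_gap']*94,s['grasp_force'],s['wrist_force'],s['wrist_torque'])
p=[.56,.1,.22]; robot.reach([.50,.05,.22],down(np.radians(120.7)))
robot.reach([.45,-.12,.24],down(np.radians(120.7)));robot.sleep(.3)
s=robot.read_state();print(s['q'].round(2),s['t'],s['wrist_force'])
c,im=grab('wrist');save('g',im)
```

```text
[0.53295731 0.22193275 0.02202815] [-0.59006164  0.47970368 -0.2812831 ]
gap 15.796261298621314 50.00027775764465 [-0.28828184  0.94222932  1.42071973]
12.1083 gap 15.469460622102819 49.99947488307953 [ 0.09649179 -0.29797595 -1.31302058] [0.01286669 0.07022653 0.01389955]
[-0.41  0.09  1.66  0.    1.39 -0.95] 14.9 [ 0.06528413 -0.05355642 -1.152568  ]
```

View pics/g.png

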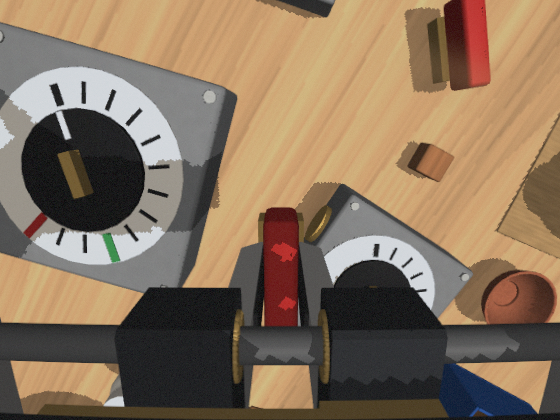

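The wrist view shows the key held square between the fingers, bar end at about (281,208), hanging straight. The timer is clear below. I'll check the offset along the bar, then feel for the tongue.

```bash
cat >> h.py <<'E'
YT=np.radians(120.7)
def probe(xy,yaw,z_from,z_stop,f0,lim=3.,step=.001,v=.02):
    """lower in small steps until upward push > lim; returns z, force"""
    z=z_from
    while z>z_stop+1e-9:
        z=max(z-step,z_stop); robot.move_straight([*xy,z],v=v)
        s=robot.read_state(); f=s['wrist_force']-f0
        if f[2]>lim: break
    return z,f,s
E
python3 - <<'E'
from h import *
s=robot.read_state();c=cal('wrist');Rt=R.from_rotvec(s['orientation']).as_matrix()
for xo in(.028,.030,.032):
    P=Rt@np.array([xo,0,-.026])+s['position'];print(xo,cv2.projectPoints(P.reshape(1,3),cv2.Rodrigues(c['R'].T)[0],-c['R'].T@c['o'],c['K'],c['d'])[0].ravel())
T=np.array([.589,-.1645])
robot.reach([*T,.135],down(YT)); robot.move_straight([*T,.115],v=.06);robot.sleep(.3)
s=robot.read_state();f0=s['wrist_force'];np.save('f0.npy',f0);print(s['t'],s['position'],f0)
z,f,s=probe(T,YT,.115,.0985,f0)
print(z,f,s['position'],s['wrist_torque'],s['t'])
E
```

```text
0.028 [278.74840032 218.04061326]
0.03 [278.74127669 213.63170307]
0.032 [278.73413673 209.19552069]
16.4833 [ 0.58918327 -0.16458943  0.1152457 ] [ 0.04701243  0.34687472 -0.14867732]
0.108 [-1.17762594  0.8447574   6.40299798] [ 0.58922243 -0.16460415  0.10920099] [0.14300519 0.33194486 0.01347795] 18.2333
```

Run:
```python
from h import *
f0=np.load('f0.npy');T=np.array([.589,-.1645]);X=np.array([np.cos(YT),np.sin(YT)]);Y=np.array([-X[1],X[0]])
found=None
for dx,dy in [(-2,0),(-3.5,0),(-.5,0),(-5,0),(1.5,0),(-2,1.5),(-2,-1.5),(-3.5,1.5),(-3.5,-1.5)]:
    p=T+X*dx*1e-3+Y*dy*1e-3
    robot.move_straight([*p,.1115],v=.05)
    z,f,s=probe(p,YT,.110,.1055,f0,lim=3,step=.001,v=.03)
    print(dx,dy,round(z,4),f.round(1),s['wrist_torque'].round(3),round(s['t'],2))
    if z<.1065 and f[2]<3: found=p;break
if found is not None: np.save('p.npy',found)
else: robot.move_straight([*p,.1115],v=.05)
```

```text
-2 0 0.109 [-0.3 -0.7  4.5] [0.026 0.164 0.008] 18.73
-3.5 0 0.109 [-0.8 -0.4  4.6] [0.067 0.258 0.044] 19.23
-0.5 0 0.109 [-0.3  0.6  3.5] [ 0.096  0.206 -0.004] 19.73
-5 0 0.109 [ 0.4 -0.9  4.3] [0.007 0.13  0.02 ] 20.23
1.5 0 0.1055 [-0.5  1.6 -1.1] [0.289 0.255 0.001] 21.77
```

The key dropped past the tongue top at dx=+1.5 mm. Lowering gently to the dial.

Run:
```python
from h import *
f0=np.load('f0.npy');p=np.load('p.npy')
z=.1055
while z>.094:
    z-=.001;robot.move_straight([*p,z],v=.03);s=robot.read_state();f=s['wrist_force']-f0
    print(round(z,4),s['position'].round(4),f.round(1),s['wrist_torque'].round(2),round(s['t'],2))
    if f[2]>4 or np.hypot(*f[:2])>7:break
```

```text
0.1045 [ 0.5881 -0.163   0.1044] [-0.7  1.8 -0.2] [ 0.36  0.25 -0.04] 22.02
0.1035 [ 0.5881 -0.163   0.1034] [-1.2  2.7 -1.1] [ 0.45  0.24 -0.02] 22.27
0.1025 [ 0.5881 -0.1631  0.1024] [-1.5  2.3 -0.2] [ 0.5   0.26 -0.  ] 22.52
0.1015 [ 0.5881 -0.163   0.1014] [-0.9  1.7 -0. ] [0.53 0.34 0.03] 22.77
0.1005 [ 0.5881 -0.1631  0.1003] [-1.   2.5  0.6] [ 0.57  0.35 -0.  ] 23.02
0.0995 [ 0.5881 -0.1631  0.0994] [-0.8  3.2 -0.3] [0.65 0.33 0.02] 23.27
0.0985 [ 0.5881 -0.1631  0.0984] [-2.3  2.8  0.1] [ 0.68  0.44 -0.04] 23.52
0.0975 [ 0.5882 -0.1631  0.0976] [-2.   3.5  2.6] [ 0.82  0.45 -0.1 ] 23.77
0.0965 [ 0.5882 -0.1631  0.0976] [-3.1  3.5  6.8] [0.87 0.8  0.04] 24.02
```

Seated: 11.6 mm below first contact, with a slight end-wall push along +X. Relieve that push, then wind in small steps around the dial axis with force checks.

```bash
cat >> h.py <<'E'
C=np.array([.5883,-.1642])
def turn(p0,y0,y1,z,f0,step=.1,flim=12,tlim=.4):
    """rotate the TCP about the dial axis C from yaw y0 (TCP at p0) to y1"""
    n=int(np.ceil(abs(y1-y0)/step)); t0=robot.read_state()['wrist_torque'][2]
    for k in range(1,n+1):
        y=y0+(y1-y0)*k/n; a=y-y0; M=np.array([[np.cos(a),-np.sin(a)],[np.sin(a),np.cos(a)]]); p=C+M@(p0-C)
        robot.reach([*p,z],down(y)); s=robot.read_state(); f=s['wrist_force']-f0
        print(round(np.degrees(y),1),f.round(1),'Tz',round(s['wrist_torque'][2],2),s['wrist_torque'][:2].round(2),round(s['t'],2))
        if np.hypot(*f[:2])>flim or abs(s['wrist_torque'][2])>tlim or f[2]>10: print('STOP');break
    np.savez('st.npz',p=p,y=y)
    return p,y
E
python3 - <<'E'
from h import *
f0=np.load('f0.npy');p=np.load('p.npy');X=np.array([np.cos(YT),np.sin(YT)])
for d in(.5,1.0,1.5):
    q=p+X*d*1e-3;robot.move_straight([*q,.098],v=.02);s=robot.read_state();f=s['wrist_force']-f0
    print(d,s['position'].round(4),f.round(1),'fx',round(f[:2]@X,1),s['wrist_torque'].round(2))
    if f[:2]@X<1:break
turn(q,YT,YT-.3,.098,f0)
E
```

```text
0.5 [ 0.5881 -0.1631  0.0979] [-1.7  3.2  1.3] fx 3.6 [ 0.57  0.42 -0.05]
1.0 [ 0.5881 -0.163   0.0979] [-0.4  0.8 -1.3] fx 0.9 [ 0.2   0.2  -0.04]
116.4 [-0.7 -0.8 -2.8] Tz -0.03 [0.04 0.21] 24.77
112.1 [-3.5 -1.1 -0.5] Tz 0.02 [-0.36  0.63] 25.02
107.8 [-4.2 -3.3 -1.6] Tz 0.1 [-0.63  0.86] 25.27
103.5 [-5.  -3.1 -0.8] Tz 0.01 [-0.65  1.  ] 25.52
```

```bash
cat >> h.py <<'E'
def turn2(y0,y1,p0,z,f0,step=.1,flim=12,tlim=.4,gain=.00008):
    """as turn, but gives way to side forces"""
    n=int(np.ceil(abs(y1-y0)/step)); p=np.array(p0); a=(y1-y0)/n; M=np.array([[np.cos(a),-np.sin(a)],[np.sin(a),np.cos(a)]]); y=y0
    for k in range(n):
        y+=a; p=C+M@(p-C)
        robot.reach([*p,z],down(y)); s=robot.read_state(); f=s['wrist_force']-f0; Rt=R.from_rotvec(s['orientation']).as_matrix()
        print(round(np.degrees(y),1),round(np.degrees(np.arctan2(Rt[1,0],Rt[0,0])),1),(p*1e3).round(1),f.round(1),'Tz',round(s['wrist_torque'][2],2),s['wrist_torque'][:2].round(1),round(s['finger_gap']*94,2),round(s['t'],2))
        if np.hypot(*f[:2])>flim or abs(s['wrist_torque'][2])>tlim or f[2]>10: print('STOP');break
        p=p+np.clip(gain*f[:2],-.0006,.0006)
    np.savez('st.npz',p=p,y=y)
E
python3 - <<'E'
from h import *
f0=np.load('f0.npy');st=np.load('st.npz')
turn2(float(st['y']),float(st['y'])-.5,st['p'],.098,f0)
E
```

```text
97.8 97.9 [ 588.5 -162.3] [-3.7 -2.7 -1. ] Tz 0.04 [-0.7  0.9] 16.06 25.77
92.1 92.3 [ 588.4 -162.5] [-4.5 -3.  -1.3] Tz 0.0 [-0.6  1. ] 16.02 26.02
86.3 86.6 [ 588.2 -162.7] [-4.6 -2.8 -1.4] Tz 0.07 [-0.5  1. ] 15.59 26.27
80.6 80.9 [ 587.9 -162.9] [-3.5 -1.5 -1.5] Tz 0.05 [-0.3  0.9] 15.77 26.52
74.9 75.1 [ 587.8 -163. ] [-3.1 -1.3 -1.6] Tz 0.01 [-0.2  0.7] 15.83 26.77
```

Run:
```python
from h import *
c,im=grab('scene');_,w=grab('wrist')
a=cv2.resize(im[220:330,180:300],None,fx=3.5,fy=3.5,interpolation=cv2.INTER_CUBIC)
b=w[180:420,130:430]
o=np.zeros((max(a.shape[0],b.shape[0]),a.shape[1]+b.shape[1],3),np.uint8);o[:a.shape[0],:a.shape[1]]=a;o[:b.shape[0],a.shape[1]:]=b
save('turn',o);print(o.shape)
```

```text
(385, 720, 3)
```

View pics/turn.png

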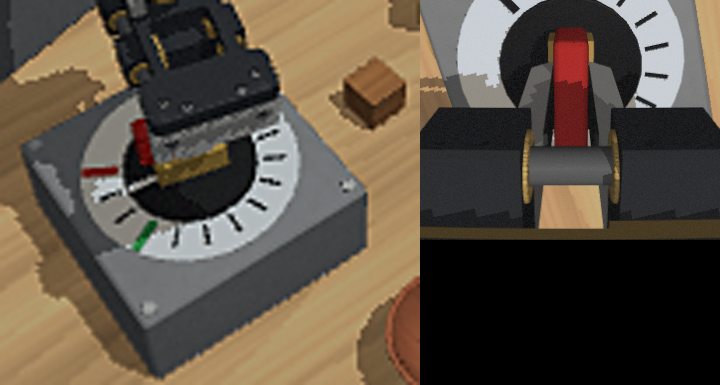

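The scene crop shows the dial has followed: the pointer at (140,185) now points around the 55 mark, green at (145,237), red at (98,172). The shoe sits flat on the dial. Winding on past 60.

Run:
```python
from h import *
f0=np.load('f0.npy');st=np.load('st.npz')
turn2(float(st['y']),np.radians(43.1),st['p'],.098,f0,tlim=.3)
robot.sleep(.2);c,im=grab('scene')
a=cv2.resize(im[220:330,180:300],None,fx=4,fy=4,interpolation=cv2.INTER_CUBIC);save('wound',a)
```

```text
69.6 69.8 [ 587.6 -163. ] [-2.  -0.7 -2.4] Tz 0.05 [-0.1  0.5] 15.57 27.12
64.3 64.5 [ 587.6 -163. ] [-0.6 -0.3 -1.7] Tz 0.04 [0.  0.3] 15.49 27.38
59.0 59.2 [ 587.6 -162.9] [ 0.7 -0.4 -2.8] Tz 0.07 [0.  0.1] 15.84 27.62
53.7 53.9 [ 587.8 -162.9] [-0.8 -0.4 -2.8] Tz 0.03 [-0.  0.] 15.58 27.88
48.4 48.6 [ 587.9 -162.9] [ 0.4  0.2 -3.1] Tz -0.01 [ 0.  -0.1] 15.54 28.12
43.1 43.4 [ 588.  -162.9] [ 1.1 -0.5 -2.5] Tz 0.02 [-0.1 -0.2] 15.58 28.38
```

View pics/wound.png

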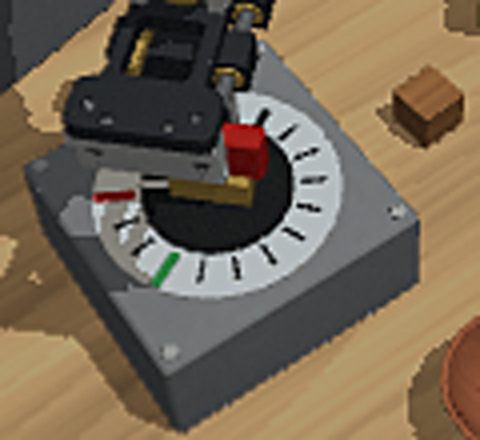

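The pointer at (155,185) lies clockwise beyond the red mark at (113,196). I'll put numbers on that.

Run:
```python
from h import *
c=cal('scene')
f=lambda u,v:(u/4+180-.375,v/4+220-.375)
R_=plane(c,[f(113,196)],.070)[0];G=plane(c,[f(166,269)],.070)[0];P=plane(c,[f(145,184),f(168,186)],.076)
K=[plane(c,[f(*q)],.070)[0] for q in((124,224),(140,249))]
# centre: from marks circle r=.0545ish: circumcentre of red, green, mid marks
from scipy.optimize import least_squares
Q=np.array([R_,K[0],K[1],G])[:,:2]; t=np.radians(-62.15)-np.array([1.05,.7,.35,0])
s=least_squares(lambda x:(np.array([x[0],x[1]])+x[3]*np.c_[np.cos(t+x[2]),np.sin(t+x[2])]-Q).ravel(),[.588,-.164,0,.054]);print(s.x,s.fun.round(4))
for p in P:
    print(p,45+(-62.15+np.degrees(s.x[2])-np.degrees(np.arctan2(*(p[:2]-s.x[:2])[::-1])))/4.01)
print(45+(-62.15-np.degrees(np.arctan2(*(P[0]-P[1])[1::-1])))/4.01)
```

```text
[ 0.58501158 -0.16338077  0.00938881  0.05628214] [ 0.0006  0.0012 -0.0006 -0.0015  0.0002 -0.0007 -0.0002  0.001 ]
[ 0.56277533 -0.19608336  0.076     ] 60.611429620446025
[ 0.57158165 -0.18689684  0.076     ] 59.49337891460294
62.865208192853196
```

Run:
```python
from h import *
f0=np.load('f0.npy');st=np.load('st.npz')
turn2(float(st['y']),np.radians(37),st['p'],.098,f0,step=.04,tlim=.22)
robot.sleep(.2);c,im=grab('scene');cv2.imwrite('pics/s2.png',im[:,:,::-1])
a=cv2.resize(im[240:300,195:275],None,fx=9,fy=9,interpolation=cv2.INTER_CUBIC);save('wound2',a)
```

```text
41.1 41.1 [ 588.2 -162.9] [ 2.4 -0.3 -2.6] Tz 0.07 [-0.2 -0.3] 15.36 28.88
39.0 39.1 [ 588.4 -162.9] [ 3.  -1.3 -2. ] Tz 0.1 [-0.3 -0.3] 15.39 29.12
37.0 37.1 [ 588.7 -163. ] [ 0.9 -2.  -2. ] Tz 0.06 [-0.3 -0.2] 15.81 29.38
```

View pics/wound2.png

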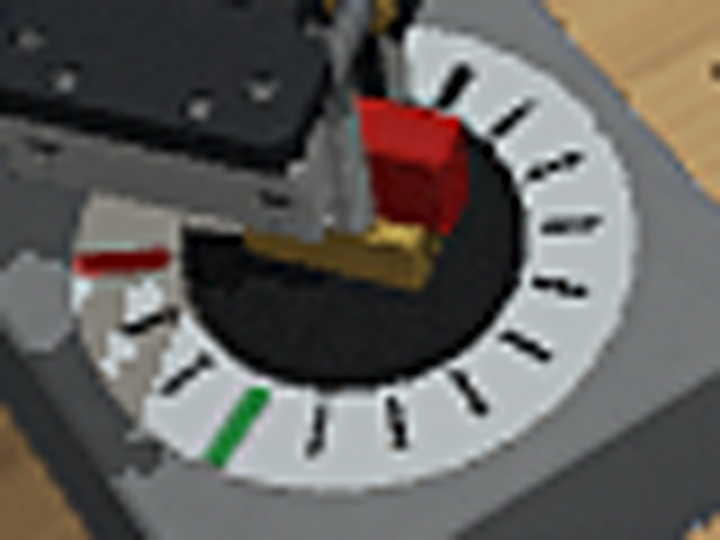

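Past red: the pointer is now hidden beyond the red line, key 14.5° beyond red against a maximum lag of 8.6°. Turning back.

Run:
```python
from h import *
f0=np.load('f0.npy');st=np.load('st.npz')
turn2(float(st['y']),np.radians(122),st['p'],.098,f0,step=.1,tlim=.3)
robot.sleep(.2);c,im=grab('scene')
a=cv2.resize(im[240:300,195:275],None,fx=9,fy=9,interpolation=cv2.INTER_CUBIC);save('back',a)
```

```text
42.7 42.5 [ 588.6 -163.2] [-1.1 -0.7 -1.2] Tz 0.02 [-0.1  0.1] 15.44 29.88
48.3 48.1 [ 588.5 -163.2] [ 0.5 -1.  -0.9] Tz 0.02 [-0.1  0.1] 15.53 30.12
54.0 53.8 [ 588.4 -163.3] [ 0.4 -0.9 -1.4] Tz -0.02 [-0.   0.1] 15.61 30.38
59.7 59.4 [ 588.3 -163.3] [-0.6  0.1 -0.7] Tz 0.02 [-0.   0.2] 15.57 30.62
65.3 65.1 [ 588.2 -163.3] [-0.5 -0.2 -0.5] Tz -0.0 [0.1 0.1] 15.81 30.88
71.0 70.7 [ 588.1 -163.3] [-0.7 -0.3 -0.6] Tz -0.0 [0.1 0.2] 15.92 31.12
76.7 76.4 [ 587.9 -163.4] [-0.8  0.2 -1.6] Tz -0.04 [0.1 0.3] 15.97 31.38
82.3 82.1 [ 587.8 -163.4] [-2.5  0.9 -0.2] Tz 0.02 [0.2 0.3] 15.12 31.62
88.0 87.7 [ 587.5 -163.4] [-0.7  0.7  0.5] Tz -0.03 [0.3 0.2] 15.63 31.88
93.7 93.4 [ 587.4 -163.5] [-1.1  1.  -1.4] Tz 0.01 [0.3 0.2] 16.03 32.12
99.3 99.1 [ 587.2 -163.5] [-1.   2.6 -1.1] Tz 0.03 [0.4 0.2] 15.44 32.38
105.0 104.7 [ 587.1 -163.4] [-0.6  0.9 -2. ] Tz 0.02 [0.4 0.2] 15.69 32.62
110.7 110.4 [ 586.9 -163.5] [-0.6  1.6 -1.5] Tz -0.01 [0.3 0.2] 15.83 32.88
116.3 116.1 [ 586.8 -163.5] [ 0.   2.1 -1.6] Tz 0.01 [0.3 0.2] 15.26 33.12
122.0 121.7 [ 586.7 -163.4] [-1.2  1.6 -1.1] Tz 0.01 [0.3 0.1] 15.83 33.38
```

View pics/back.png

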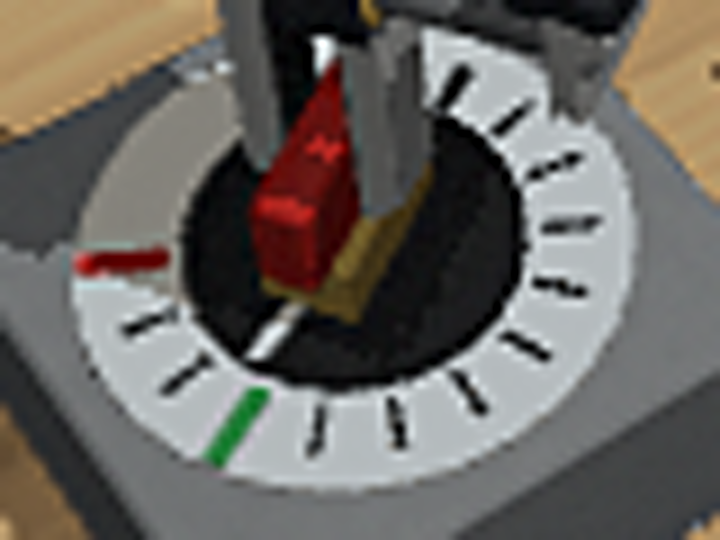

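The crop shows the pointer, (293,313)-(258,357), still one to two minutes above the green mark (262,395)-(215,463). I'll measure it against the marks.

```bash
cat >> h.py <<'E'
def scene_min(ptr,mk,k=9,ox=195,oy=240):
    """dial reading from scene-crop pixels: ptr two points, mk {minutes: pixel}"""
    from scipy.optimize import least_squares
    c=cal('scene');o=(1-1/k)/2; g=lambda L:np.array(L,float)/k+[ox,oy]-o+.0
    Q=plane(c,g(list(mk.values())),.070)[:,:2];t=-.0700*(np.array(list(mk))-45)
    s=least_squares(lambda x:(x[:2]+x[3]*np.c_[np.cos(t+x[2]),np.sin(t+x[2])]-Q).ravel(),[.588,-.164,-1.08,.054])
    P=plane(c,g(ptr),.076)[:,:2]
    print('centre',s.x[:2],'green yaw',np.degrees(s.x[2]),'r',s.x[3],'res',np.abs(s.fun).max())
    m=[45-((np.arctan2(*(p-s.x[:2])[::-1])-s.x[2]))/.07 for p in P]; d=P[1]-P[0]
    print('minutes',m,'by direction',45-(np.arctan2(d[1],d[0])-s.x[2])/.07)
E
python3 - <<'E'
from h import *
scene_min([(293,313),(256,357)],{60:(123,262),55:(150,323),50:(187,376),45:(240,427),40:(317,428),35:(397,423),30:(468,393),25:(525,346),20:(560,288),15:(570,224),10:(553,166),5:(514,120),0:(456,88)})
E
```

```text
centre [ 0.58520923 -0.16519368] green yaw -61.982178457627846 r 0.0528584017500659 res 0.002313972608404158
minutes [np.float64(45.42474968705101), np.float64(45.91282874871736)] by direction 46.80854570812447
```

Run:
```python
from h import *
f0=np.load('f0.npy');st=np.load('st.npz')
turn2(float(st['y']),np.radians(125.2),st['p'],.098,f0,step=.03,tlim=.3)
st=np.load('st.npz');p=st['p'];yaw=float(st['y'])
z,f,s=probe(p,yaw,.098,.0960,f0,lim=2.5,step=.0005);print('press',z,f.round(1),s['position'])
robot.move_straight([*p,.0978],v=.02)
robot.gripper_to(.36);robot.sleep(.2)
robot.move_straight([*p,.15],v=.06)
X=np.array([np.cos(yaw),np.sin(yaw)])
robot.reach([*(C+.03*X),.25],down(yaw));robot.sleep(.3)
c,im=grab('wrist');np.savez('e.npz',im=im,**c);s=robot.read_state();print(s['t'],s['wrist_force'])
save('end',im)
```

```text
123.6 123.5 [ 586.6 -163.4] [-0.2  1.2 -2.4] Tz 0.0 [0.3 0.1] 15.34 33.88
125.2 125.1 [ 586.6 -163.3] [ 0.2  0.5 -2.2] Tz -0.04 [0.2 0. ] 15.6 34.12
press 0.097 [-2.2  1.5  4.5] [ 0.58673783 -0.16343011  0.0976174 ]
37.45 [0.0628358  0.02301534 0.01405194]
```

View pics/end.png

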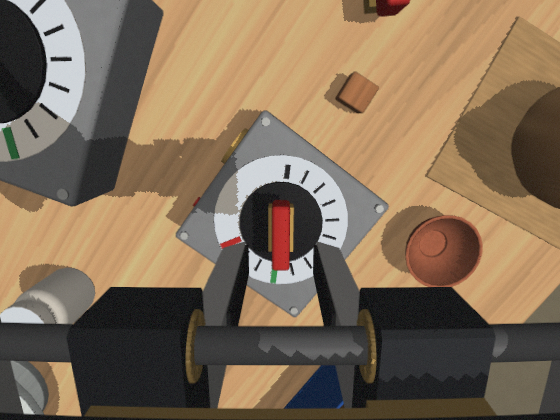

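The key stands seated and upright on the dial with the fingers clear. The pointer is hidden under the bar end, so I'll look from its own side.

Run:
```python
from h import *
y=np.radians(-40);X=np.array([np.cos(y),np.sin(y)])
robot.reach([*(C+.075*X),.25],down(y));robot.sleep(.3)
c,im=grab('wrist');np.savez('e2.npz',im=im,**c);s=robot.read_state();print(s['t'],s['position'])
g=cv2.projectPoints(np.array([[*C,.076]]),cv2.Rodrigues(c['R'].T)[0],-c['R'].T@c['o'],c['K'],c['d'])[0].ravel();print(g)
p,n,l,r=marks(c,im,C);print(p[:2],np.degrees(p[2]),n,l,r)
# white pointer pixels on dial
h=cv2.cvtColor(im,cv2.COLOR_RGB2HSV);yy,xx=np.mgrid[:420,:560];Q=plane(c,np.c_[xx.ravel(),yy.ravel()],.076)[:,:2]-p[:2]
rr=np.hypot(*Q.T).reshape(420,560);w=((rr<.0395)&(h[...,1]<70)&(h[...,2]>110)).astype(np.uint8)*255
for a,cc,k in comps(w,5):
    P=plane(c,[cc],.076)[0][:2]-p[:2];print('ptr',a,cc,np.hypot(*P),'min',45-(np.arctan2(P[1],P[0])-p[2])/.07)
u,v=int(g[0]),int(g[1]);save('end2',im,(max(u-75,0),max(v-75,0),u+75,v+75),4)
```

```text
40.1917 [ 0.6457571  -0.2123648   0.25002019]
[281.26047906 264.69369354]
[ 0.58949253 -0.16129319] -64.98900115436875 7 [('k', 31), ('g', 92), ('k', 30), ('k', 29), ('k', 35), ('k', 24), ('r', 218)] 0.005139171105033054
ptr 51 [293.92156863 238.82352941] 0.033367181838639515 min 45.878913363808586
ptr 11 [250.36363636 287.18181818] 0.03868099244571118 min 6.441384335560201
```

View pics/end2.png

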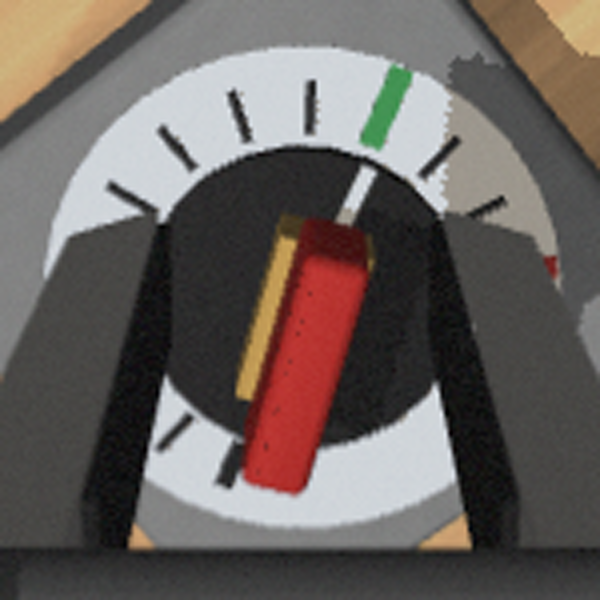

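Run:
```python
from h import *
from scipy.optimize import least_squares
f=np.load('e2.npz');c={k:f[k] for k in('K','d','o','R')}
g=lambda L:np.array(L,float)/4+[206,189]-.375
mk={45:(386,107),50:(440,157),55:(487,207),40:(311,107),35:(240,117),30:(178,148),25:(133,196),0:(230,466),5:(176,433)}
t=-.07*(np.array(list(mk))-45)
for z in(.070,.068):
    Q=plane(c,g(list(mk.values())),z)[:,:2]
    s=least_squares(lambda x:.0545*((np.arctan2(Q[:,1]-x[1],Q[:,0]-x[0])-t-x[2]+np.pi)%(2*np.pi)-np.pi),[*C,-1.08]).x
    P=plane(c,g([(345,220),(372,170),(358,196)]),z+.006)[:,:2]
    print(s[:2],np.degrees(s[2]),'radii',np.hypot(*(Q-s[:2]).T).round(4),'min',[45-(np.arctan2(*(p-s[:2])[::-1])-s[2])/.07 for p in P],'dir',45-(np.arctan2(*(P[1]-P[0])[::-1])-s[2])/.07)
```

```text
[ 0.58777211 -0.16406845] -62.14067720618444 radii [0.0562 0.0523 0.054  0.0521 0.052  0.0523 0.0525 0.0534 0.0526] min [np.float64(45.515974950458855), np.float64(45.74848217063359), np.float64(45.658132274872614)] dir 46.15030518024838
[ 0.58714416 -0.16354653] -62.140677165201616 radii [0.0565 0.0526 0.0543 0.0524 0.0523 0.0526 0.0528 0.0537 0.0529] min [np.float64(45.51910976353605), np.float64(45.750538715095985), np.float64(45.66063638771492)] dir 46.15030519046673
```

The dial reads about 45.65 min, inside tolerance but near its edge. There's time to regrip at the same pose and turn it another 0.6 min.

Run:
```python
from h import *
st=np.load('st.npz');p=st['p'];yaw=float(st['y'])
robot.reach([*p,.16],down(yaw));robot.sleep(.2);f0=robot.read_state()['wrist_force']
robot.move_straight([*p,.0985],v=.06);s=robot.read_state();print(s['t'],s['wrist_force']-f0)
robot.gripper_to(0.,strength=40);s=robot.read_state();print(s['t'],s['finger_gap']*94,(s['wrist_force']-f0).round(1),s['wrist_torque'].round(2))
turn2(yaw,np.radians(127.5),p,.0985,f0,step=.025,tlim=.3)
st=np.load('st.npz');p=st['p'];yaw=float(st['y'])
z,f,s=probe(p,yaw,.0985,.0965,f0,lim=2,step=.0005);print('press',z,f.round(1),s['position'])
robot.move_straight([*p,.0982],v=.02)
robot.gripper_to(.36);robot.sleep(.2);robot.move_straight([*p,.16],v=.08)
y=np.radians(-40);X=np.array([np.cos(y),np.sin(y)])
robot.reach([*(C+.075*X),.25],down(y));robot.sleep(.3)
c,im=grab('wrist');np.savez('e3.npz',im=im,**c);print(robot.read_state()['t'])
save('end3',im,(206,189,356,339),4)
```

```text
43.9833 [ 0.36838236 -0.11695517 -1.06370719]
44.4083 15.792263400183042 [-1.2  0.3  1.3] [-0.02  0.01 -0.02]
126.4 126.3 [ 586.5 -163.3] [-0.3  0.3  1.7] Tz 0.02 [0.  0.1] 16.2 44.66
127.5 127.5 [ 586.5 -163.3] [0.1 0.3 2.9] Tz -0.01 [0. 0.] 15.7 44.91
press 0.098 [-1.3 -0.4  4.8] [ 0.58667999 -0.16338286  0.09878419]
49.8333
```

View pics/end3.png

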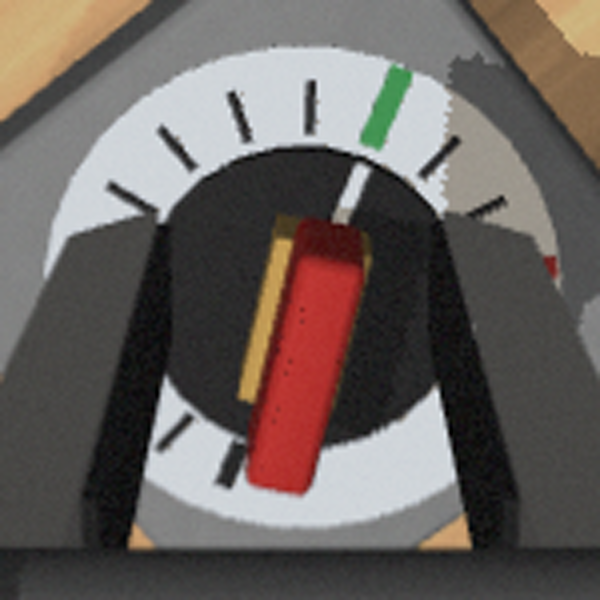

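The pointer, (343,218)-(362,168), now lines up with the green mark at about 44.9 min. The key is seated upright and the robot is clear.

```bash
python3 -c "
from rig import robot
print(robot.job_done())"
```

```text
the job is handed in; nothing more can be done
None
```

I put the small red key on the tongue, wound the dial past 60 (pointer hidden at the end; judged from the key's angle) and turned it back to about 44.9 min. The key is seated upright and released, and I handed the job in at about 50 s.

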